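# Close the child-safe sliding door of the worktop cupboard

### The job

Close the cupboard's green sliding door: push it left along its track until it is fully home against the left post, and let go. A hidden child-safe stop catches the door part-way, and a door pulled upward before that point jams; where the stop catches it, ease it back a touch, lift the door a little by its handle, carry it over the stop, let it down into its track again and push it shut. Leave the small things on the worktop alone.

Things in the scene. Friction and masses are not known exactly. Their poses are not given: they have to be found in the camera images.
- cupboard: low pale wooden cupboard fixed to the worktop, 140 deep (its x) x 310 wide (its y) x 120 mm high. Origin: centre of its underside; x points to its back, y to its left as the robot sees it, z up. Front at x = -70 mm. The doorway is the left half, the left post's inner face at y = +145 mm; the right half is a fixed front behind the open door. Place and yaw vary.
- hanger (a joint): travel of the green sliding door, in m: 0 = shut against the left post, grows as it opens to the right (the cupboard's -y), 0.135 = wide open. Resistance about 1.5 N. A child-safe stop hidden in the head strip blocks it at a reading that differs every time, between 0.035 and 0.075; while down, the door cannot pass it however hard it is pushed.
- panel (a joint): lift of the green door, in m: 0 = down (it falls back by its weight, 0.25 to 0.4 kg), 0.010 = highest. It lifts fully only at the stop (touching it to about 16 mm before). Farther open, if pulled up over 1 mm it catches in a hidden toothed rail (6 mm at most) and will not slide until let down. It clears the stop when up 5 mm or more, and comes down freely 16 mm beyond where the stop caught it.
- handle (a point): grasp point on the door's steel handle, an upright grip 14 mm wide (y) x 12 deep (x), standing free 35 mm in front of the cupboard's front, from 35 mm below to 14 mm above this point; then a cap 22 mm wide that ends 20 mm above it. A stem 21 mm below joins it to the door. 95 mm above the worktop when down. Axes as the cupboard's. Pinch from above, fingers left and right.
- edge (a point): middle of the door's leading (left) edge, at half height of the cupboard, door 8 mm thick; axes as the cupboard's
- post (a point): point on the inner face of the cupboard's left post that the door's leading edge meets when shut; axes as the cupboard's
- matchbox: orange matchbox 53 x 36 x 15 mm, bystander; origin under its centre
- teaspoon_1: steel teaspoon 132 mm long, lying, bystander; origin under its centre
- tealight: tealight 38 mm across, 16 mm high, bystander; origin under its centre
- tealight_2: second tealight 38 mm across, 16 mm high, bystander; origin under its centre

How it is judged:
By the outcome, as a careful person would: the job done as asked, in the order asked, and still so for the second after the job is handed in, with the robot touching nothing.
It also fails if it takes over 35 s, if anything falls off the work surface, if the arm or the gripper's body presses on something with over 40 N, if the wrist force passes 120 N, or if a joint passes its speed limit or range.

### The arm

A 7-joint arm with a two-finger parallel gripper is mounted at the origin on a cart in front of the work surface, level with it; the furniture and walls round the work are solid. World frame = base frame: x ahead of the robot, y to its left, z up, the work surface at z = 0. Lengths are in m, angles in rad, forces in N, time in s.
With the tool pointing down it reaches from about 0.35 to 0.9 m from the base axis. Payload 8.1 kg.
Tool frame: the origin (TCP) lies midway between the tips of the shut fingers; the grasp point (between the pads) lies 19 mm behind it; z points along the fingers, y is the line along which they close (so a half turn about z gives the same grasp; the last joint's range is limited). The gripper opens to 92 mm and grips with 3 to 60 N. Pads are 19 mm wide; open, the fingers measure 130 mm over their backs; the gripper's body (75 mm by 190 mm) begins 47 mm behind the grasp point.
Start: joints at [-1.244, 0.434, 0.025, 1.573, -0.012, 1.134, -0.075], TCP at [0.26, 0.568, 0.187] pointing down, gripper open.
Joint ranges: [-2.62, 2.62], [-0.44, 2.09], [-1.27, 1.32], [0.08, 2.57], [-1.32, 4.46], [0.12, 2], [-2.74, 2.74]. Speed limits (rad/s): [2.22, 2.22, 3.01, 3.01, 3.14, 3.14, 3.14].

### API

Orientations are given as a rotation vector (axis times angle).
In Python, from cell import observe, get_image, camera_model, sign_off, recognise, silhouettes gives the robot as it stands.
- The arm moves only by the tool apply_moves, never from a script. Its argument "motion" is a list of rows, each an object of numbers: "x", "y", "z": the shift along the world's x, y, z in cm; "yaw": the turn about the world's z in degrees; "hand": the opening, from -1 (shut) to 1 (fully open), so that 0 is half open. In form: [{"x": .., "y": .., "z": .., "yaw": .., "hand": ..}, ...]. A call has 1 to 10 rows; each row is the pose to reach, as a shift and turn from the pose commanded when the call began; what a row does not reach only later rows make up. A row lasts 1/8 s, in which the tool goes at most 62.5 mm and 10.7 degrees, less where a joint would pass 70% of its speed; a pose out of reach is approached as far as the arm can. A call with a gripper value outside its range is refused whole. The fingers move at their own pace and stop on an object; "newtons" is the grip in N (left out, the last holds). Time passes only in rows, so rows that repeat a pose let the fingers close. It gives the time, the measured TCP pose, the force, the opening and the grip force at its end, in the units of the state.
- observe(): the state, without advancing time (a new reading comes with each control period).
- get_image(name): name is "scene" or "top"; returns the picture (384x512x3 uint8, blue, green, red); there is no depth.
- camera_model(name): a dict with "camera_matrix" (3x3 intrinsics, pixels), "k1" (the pictures are not rectified: a ray, as slopes to the right and down, at radius r is drawn at 1 + k1 r^2 times it, then the intrinsics apply), "T" (4x4, takes a point from camera to world coordinates). Camera axes: x right, y up, looking along -z (the intrinsics and any distortion apply to the point x, -y, -z); pixel columns grow to the right and rows downward; lengths in m; the calibration is good to about 2 mm. A picture is of the moment at which its call begins. camera_model takes no time and is no camera call.
- sign_off(): hands the job in; it is judged then, once.
Trained networks look in the newest picture that a camera, given by its name, has taken for a name from the list of things; names that differ only in an ending like _2 or _b are one class to them, and where a whole thing is asked for, a point or a joint stands for the part that bears it (a point fixed in the world has none). Each returns a list of dicts, best first, with "p" (0 to 1); they miss things now and then, are a little off and sometimes report something else, mostly with a low value. They report only what shows in the picture. A call takes as long as a camera call.
- recognise(query, camera): "rect" ([left, top, right, bottom] in pixels, round what is visible of it).
- silhouettes(query, camera): "mask" (384x512 bool, what is visible of it) and "rect" ([left, top, right, bottom] in pixels, round what is visible of it).
The state is a dict: "clock": time; "joints": joint angles; "dq": joint speeds; "joint_efforts": joint torques, N m; "position": TCP position; "ee_rot": TCP orientation; "force": force on the tool from outside, world axes, zero at the start; "ft_torque": the same for the moment, N m; "width": opening from 0.0 (shut) to 1.0 (fully open); "gripper_force": force on a finger pad.
Only numpy, scipy, OpenCV 4.12 (cv2) and the standard library are available. Lean on these libraries where they do the work, as an engineer would, in place of code of your own. Each camera call takes 0.05 s, during which the arm holds its last target. There are 200 camera calls.

## Working session

There is one attempt and no reset: what is moved stays moved. The work goes in short steps, Python scripts to look and compute and a tool call to move; the robot and the scene stay as the last step left them, time stands still between calls to the robot, and variables do not carry over. Pictures are saved under pics/ and viewed, at most 10 in all, crops included, and the job is handed in when it is done.

Besides the shell and the picture viewer there is one more tool, called after "Request:" as name([rows], argument=value, ...), one row to a line, values as JSON. apply_moves: Moves the arm, as the interface text tells. Its arguments: {"type":"object","properties":{"motion":{"type":"array","items":{"type":"object","properties":{"x":{"type":"number"},"y":{"type":"number"},"z":{"type":"number"},"yaw":{"type":"number"},"hand":{"type":"number"}}}},"newtons":{"type":"number"}},"required":["motion"]}

```bash
mkdir -p pics; cat > h.py <<'E'
import numpy as np, cv2
from cell import *
def ray(cam,uv):
    m=camera_model(cam);K=np.array(m["camera_matrix"]);T=np.array(m["T"])
    p=cv2.undistortPoints(np.array([[uv]],float),K,np.array([m["k1"],0,0,0,0.]))[0,0] 
    d=T[:3,:3]@np.array([p[0],-p[1],-1]);return T[:3,3],d
def onz(cam,uv,z):
    o,d=ray(cam,uv);return o+d*(z-o[2])/d[2]
def proj(cam,P):
    m=camera_model(cam);K=np.array(m["camera_matrix"]);T=np.array(m["T"])
    c=T[:3,:3].T@(np.array(P)-T[:3,3]);s=np.array([c[0],-c[1]])/-c[2]
    s=s*(1+m["k1"]*(s@s));return K[:2,:2]@s+K[:2,2]
def tri(uv1,uv2):
    o1,d1=ray("scene",uv1);o2,d2=ray("top",uv2)
    d1/=np.linalg.norm(d1);d2/=np.linalg.norm(d2)
    t=np.linalg.lstsq(np.c_[d1,-d2],o2-o1,rcond=None)[0]
    a=o1+t[0]*d1;b=o2+t[1]*d2;return (a+b)/2,np.linalg.norm(a-b)
E
python3 - <<'E'
from h import *
for c in("scene","top"):
    cv2.imwrite(f"pics/{c}0.png",get_image(c))
    m=camera_model(c);print(c,m["k1"],np.round(m["T"],3).tolist())
    for q in("cupboard","handle","edge","matchbox","teaspoon_1","tealight"):
        print(q,[(round(r["p"],2),np.round(r["rect"]).tolist()) for r in recognise(q,c)[:3]])
s=observe();print(s["clock"],s["position"],s["ee_rot"],s["width"])
E
```

```text
scene -0.07388717297787566 [[0.481, 0.705, -0.522, 0.062], [-0.877, 0.384, -0.289, -0.196], [-0.003, 0.596, 0.803, 0.773], [0.0, 0.0, 0.0, 1.0]]
cupboard [(0.9, [215.0, 120.0, 352.0, 249.0])]
handle [(0.86, [253.0, 184.0, 301.0, 233.0])]
edge [(0.75, [253.0, 184.0, 301.0, 232.0])]
matchbox [(0.63, [243.0, 234.0, 270.0, 260.0])]
teaspoon_1 [(0.73, [186.0, 214.0, 233.0, 237.0])]
tealight [(0.61, [168.0, 206.0, 188.0, 222.0]), (0.29, [254.0, 185.0, 302.0, 231.0])]
top 0.05356851894401482 [[0.021, 0.995, -0.101, 0.419], [-1.0, 0.019, -0.013, 0.053], [-0.011, 0.102, 0.995, 0.976], [0.0, 0.0, 0.0, 1.0]]
cupboard [(0.59, [192.0, 97.0, 372.0, 220.0])]
handle [(0.49, [278.0, 196.0, 289.0, 217.0])]
edge [(0.45, [279.0, 199.0, 288.0, 223.0])]
matchbox [(0.93, [273.0, 231.0, 294.0, 258.0])]
teaspoon_1 [(0.75, [194.0, 244.0, 258.0, 256.0])]
tealight [(0.88, [167.0, 234.0, 188.0, 251.0]), (0.81, [330.0, 236.0, 355.0, 257.0])]
0.7 [0.26042737 0.56817683 0.18684803] [-6.69941534e-01 -3.06932869e+00 -6.74327696e-05] 0.999981074270215
```

```bash
python3 - <<'E'
import cv2
a=cv2.imread("pics/scene0.png")[100:280,150:370];b=cv2.imread("pics/top0.png")[80:270,150:390]
cv2.imwrite("pics/a.png",cv2.resize(a,None,fx=3.3,fy=3.3,interpolation=2));cv2.imwrite("pics/b.png",cv2.resize(b,None,fx=3,fy=3,interpolation=2))
E
```

```text
(no output)
```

View pics/a.png

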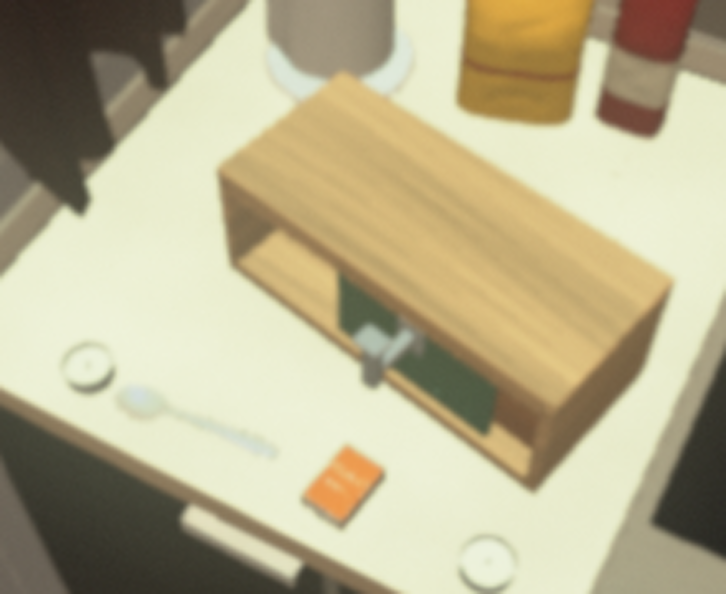

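View pics/b.png

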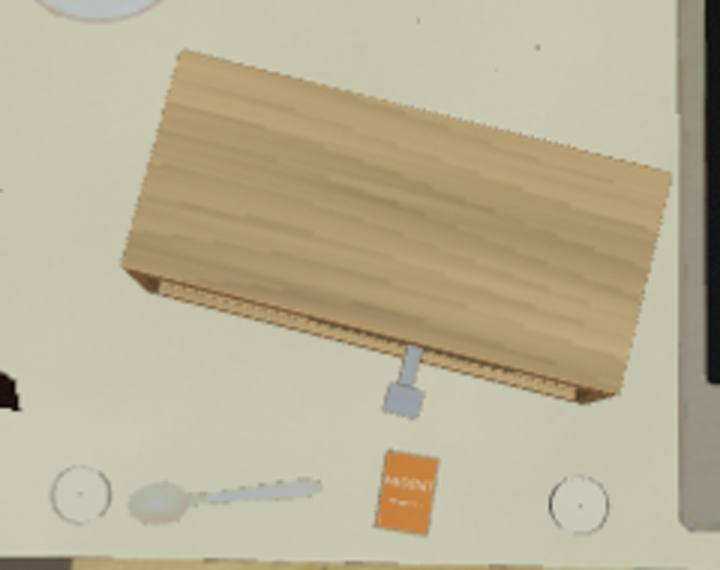

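The top view gives the cupboard's roof corners at about crop (181,50), (671,172), (617,393), (123,266), and the handle's cap at about (404,400). The scene view agrees, with the door partly open.

```bash
python3 - <<'E'
from h import *
c=[(181,50),(671,172),(617,393),(123,266)]
w=[onz("top",(u/3+150-.3,v/3+80-.3),.12) for u,v in c]
w=np.array(w);print(np.round(w,4))
for i in range(4):print(np.linalg.norm(w[i]-w[i-1]))
ey=(w[0]-w[1]+w[3]-w[2])[:2];ey/=np.linalg.norm(ey);ex=np.array([ey[1],-ey[0]])
C=w.mean(0)[:2];yaw=np.arctan2(ex[1],ex[0]);print("C",C,"yaw deg",np.degrees(yaw),"ex",ex,"ey",ey)
h=onz("top",(404/3+150-.3,399/3+80-.3),.115);r=h[:2]-C
print("handle",h,"in cup",r@ex,r@ey)
# triangulate with scene cap centre
print(tri((370/3.3+150-.3,340/3.3+100-.3),(404/3+150-.3,400/3+80-.3)))
for n,p in(("post",C-.07*ex+.145*ey),("hand nominal",C-.105*ex+(r@ey)*ey)):print(n,p)
for n,(u,v) in dict(match=(407,493),tl=(81,494),tl2=(579,504),spoonhead=(158,502),spoonend=(320,487)).items():
    p=onz("top",(u/3+150,v/3+80),.015)[:2];print(n,p,(p-C)@ex,(p-C)@ey)
R=cv2.Rodrigues(np.array(observe()["ee_rot"]))[0];print(R.round(3))
# door leading edge in scene: at z .06 in plane x'=-.07
o,d=ray("scene",(340/3.3+150,300/3.3+100));n=np.r_[ex,0];t=((-.066)-(o[:2]-C)@ex)/(d[:2]@ex);P=o+t*d;print("edge",P,(P[:2]-C)@ey)
E
```

```text
[[ 0.6767  0.1531  0.12  ]
 [ 0.6061 -0.1454  0.12  ]
 [ 0.4719 -0.1131  0.12  ]
 [ 0.5426  0.1842  0.12  ]]
0.13761132862988576
0.30668722063477505
0.13803958892958984
0.3055546658480246
C [0.57433335 0.01971458] yaw deg -13.348365193740074 ex [ 0.97298433 -0.23087115] ey [0.23087115 0.97298433]
handle [0.46597365 0.01323691 0.115     ] in cup -0.10393678903359521 -0.03131980430005512
(array([0.46537095, 0.01340067, 0.11019572]), np.float64(0.0009471916178967755))
post [0.53970077 0.17695829]
hand nominal [0.46493916 0.01348237]
match [0.40833508 0.00508603] -0.15813641041698276 -0.05255756462236361
tl [0.40330819 0.22219834] -0.21315246263808538 0.15752875144727427
tl2 [ 0.40362802 -0.10888073] -0.1364046703137071 -0.16453216285402708
spoonhead [0.39900158 0.17074197] -0.20546293146424222 0.10646823561942706
spoonend [0.41107918 0.06306198] -0.16885142000477552 0.004485655982468431
[[-0.909  0.417  0.   ]
 [ 0.417  0.909  0.   ]
 [ 0.     0.    -1.   ]]
edge [0.51739194 0.06561421 0.05777264] 0.031513484959425866
```

Request:
apply_moves([
  {"x": 20.5, "y": -55.5, "z": 0, "yaw": 11.3, "hand": 0.1},
  {"x": 20.5, "y": -55.5, "z": 0, "yaw": 11.3, "hand": 0.1},
  {"x": 20.5, "y": -55.5, "z": 0, "yaw": 11.3, "hand": 0.1},
  {"x": 20.5, "y": -55.5, "z": 0, "yaw": 11.3, "hand": 0.1},
  {"x": 20.5, "y": -55.5, "z": 0, "yaw": 11.3, "hand": 0.1},
  {"x": 20.5, "y": -55.5, "z": 0, "yaw": 11.3, "hand": 0.1},
  {"x": 20.5, "y": -55.5, "z": 0, "yaw": 11.3, "hand": 0.1},
  {"x": 20.5, "y": -55.5, "z": 0, "yaw": 11.3, "hand": 0.1},
  {"x": 20.5, "y": -55.5, "z": 0, "yaw": 11.3, "hand": 0.1},
  {"x": 20.5, "y": -55.5, "z": 0, "yaw": 11.3, "hand": 0.1},
], newtons=30)

```text
clock: 1.95
position: [0.4663, 0.0094, 0.1873]
ee_rot: [0.371, 3.118, -0.001]
force: [0.4, 1.5, -0.4]
width: 0.549
gripper_force: 0.0
```

Request:
apply_moves([
  {"x": 0, "y": 0, "z": -2},
  {"x": 0, "y": 0, "z": -4},
  {"x": 0, "y": 0, "z": -5},
  {"x": 0, "y": 0, "z": -5},
])

```text
schema error: expected keys x, y, z, yaw, hand
```

```bash
python3 - <<'E'
from h import *
s=observe();print(s["position"],s["force"])
i=get_image("scene");cv2.imwrite("pics/c.png",cv2.resize(i[120:260,200:340],None,fx=4,fy=4,interpolation=2))
E
```

```text
[0.46628062 0.00942138 0.1872614 ] [ 0.36642145  1.52983581 -0.40404537]
```

View pics/c.png

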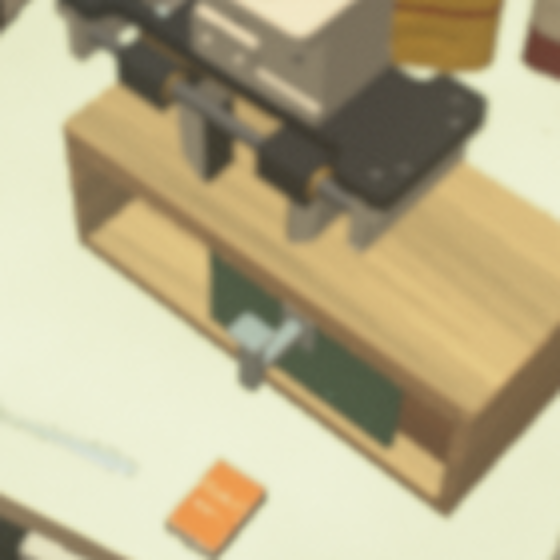

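The gripper hangs above the handle (cap at about crop (250,328)) and its fingers straddle the handle along the door. All five keys are needed in every row, so I'll resend the descent.

Request:
apply_moves([
  {"x": 0, "y": 0, "z": -2, "yaw": 0, "hand": 0.1},
  {"x": 0, "y": 0, "z": -4, "yaw": 0, "hand": 0.1},
  {"x": 0, "y": 0, "z": -5, "yaw": 0, "hand": 0.1},
  {"x": 0, "y": 0, "z": -5, "yaw": 0, "hand": 0.1},
])

```text
clock: 2.5
position: [0.4651, 0.0133, 0.1366]
ee_rot: [-0.364, -3.119, 0.0]
force: [-0.0, -0.5, 1.2]
width: 0.55
gripper_force: 0.0
```

```bash
python3 - <<'E'
from h import *
s=observe();print(s["position"],s["force"])
i=get_image("scene");cv2.imwrite("pics/d.png",cv2.resize(i[120:260,200:340],None,fx=4,fy=4,interpolation=2))
E
```

```text
[0.46509492 0.01327294 0.13655504] [-0.04518683 -0.47342331  1.17246186]
```

View pics/d.png

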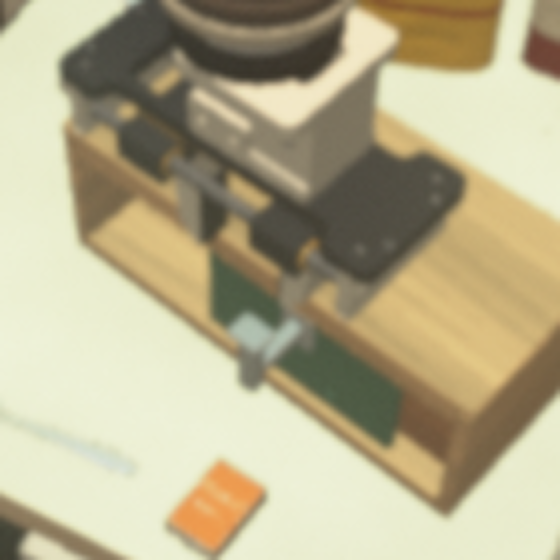

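The fingers straddle the handle's cap and the path down is clear, so I descend and grip.

Request:
apply_moves([
  {"x": 0, "y": 0, "z": -2.5, "yaw": 0, "hand": 0.1},
  {"x": 0, "y": 0, "z": -5, "yaw": 0, "hand": 0.1},
  {"x": 0, "y": 0, "z": -6.2, "yaw": 0, "hand": 0.1},
  {"x": 0, "y": 0, "z": -6.2, "yaw": 0, "hand": 0.1},
  {"x": 0, "y": 0, "z": -6.2, "yaw": 0, "hand": -1},
  {"x": 0, "y": 0, "z": -6.2, "yaw": 0, "hand": -1},
  {"x": 0, "y": 0, "z": -6.2, "yaw": 0, "hand": -1},
  {"x": 0, "y": 0, "z": -6.2, "yaw": 0, "hand": -1},
  {"x": 0, "y": 0, "z": -6.2, "yaw": 0, "hand": -1},
], newtons=30)

```text
clock: 3.68
position: [0.4659, 0.0131, 0.0752]
ee_rot: [0.365, 3.119, 0.0]
force: [-0.6, -0.8, 3.5]
width: 0.058
gripper_force: 2.3
```

Request:
apply_moves([
  {"x": 0, "y": 0, "z": 0, "yaw": 0, "hand": -1},
  {"x": 0, "y": 0, "z": 0, "yaw": 0, "hand": -1},
])

```text
clock: 3.92
position: [0.4659, 0.0132, 0.0752]
ee_rot: [0.365, 3.12, 0.001]
force: [-0.7, -0.2, 6.3]
width: 0.007
gripper_force: 2.8
```

```bash
python3 - <<'E'
from h import *
s=observe();print(s["position"],s["force"],s["width"],s["gripper_force"])
i=get_image("scene");j=get_image("top")
a=cv2.resize(i[140:260,210:330],None,fx=3.3,fy=3.3,interpolation=2);b=cv2.resize(j[150:270,220:340],None,fx=3.3,fy=3.3,interpolation=2)
cv2.imwrite("pics/e.png",np.hstack([a,b]))
E
```

```text
[0.4659372  0.01322671 0.07517054] [-0.70666803 -0.20056404  6.32966862] 0.006870998819264808 2.842888458108064
```

View pics/e.png

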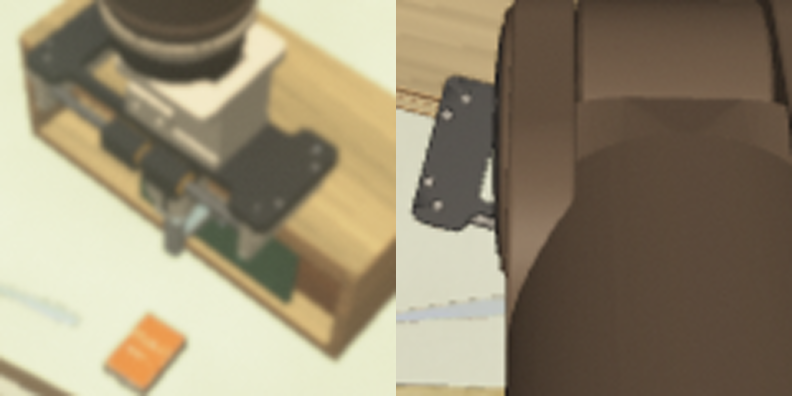

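```bash
python3 - <<'E'
from h import *
s=observe();p=np.array(s["position"])
ex=np.array([.973,-.231,0]);ey=np.array([.231,.973,0])
f=lambda P:((proj("scene",P)-[210,140])*3.3).round()
print("tcp",f(p),"grasp",f(p+[0,0,.019]),"top cap",f(p+[0,0,.04]),"body",f(p+[0,0,.066]))
R=cv2.Rodrigues(np.array(s["ee_rot"]))[0];print(R.round(3))
i=get_image("scene");m=silhouettes("handle","scene");print([(r["p"],r["rect"]) for r in m[:3]])
print(recognise("edge","scene")[:2])
C=np.array([.5743,.0197,0]);
for x,y in((-.07,.155),(-.07,-.155),(.07,-.155)):print(proj("scene",C+x*ex+y*ey+[0,0,.12]))
a=i[165:235,240:310];cv2.imwrite("pics/f.png",cv2.resize(a,None,fx=8,fy=8,interpolation=2))
E
```

```text
tcp [172. 235.] grasp [172. 220.] top cap [172. 202.] body [173. 179.]
[[-0.973  0.231  0.001]
 [ 0.231  0.973  0.   ]
 [-0.001  0.    -1.   ]]
[(0.95, [254.1, 197.6, 302.6, 232.0])]
[{'rect': [257.2, 200.6, 300.3, 231.0], 'p': 0.58}]
[214.10624843 149.32052392]
[317.35738924 222.57707479]
[354.10351039 183.04860219]
```

View pics/f.png

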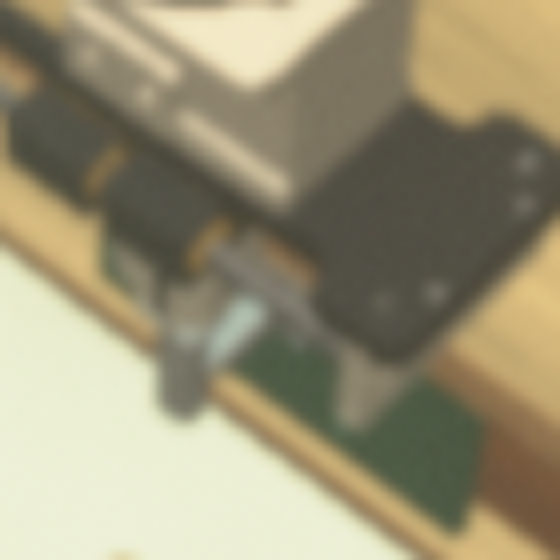

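```bash
python3 - <<'E'
from h import *
for P in((.4663,.0094,.187),(.4651,.0133,.1366)):
    print(P,(proj("scene",P)-[200,120])*4)
s=observe();print(s["clock"],s["force"],s["ft_torque"],s["width"],s["gripper_force"])
o=[proj("scene",np.array([.4655,.0133,z])+0*.1) for z in(.06,.109,.115)];print(o)
E
```

```text
(0.4663, 0.0094, 0.187) [257.33939719 246.90260542]
(0.4651, 0.0133, 0.1366) [248.51814505 303.3495027 ]
4.175 [ 0.43979351 -0.0225944   5.77626718] [-0.09619185  0.03233718  0.04745669] 0.007067034757392307 2.8471457882551476
[array([261.90122783, 214.97754237]), array([262.09845965, 202.99048483]), array([262.12388636, 201.44096895])]
```

```bash
python3 - <<'E'
from h import *
n=get_image("scene");cv2.imwrite("pics/now.png",n)
z=cv2.imread("pics/scene0.png")
g=lambda i:cv2.resize(i[170:230,235:301],None,fx=6,fy=6,interpolation=2)
d=cv2.imread("pics/d.png")
def mark(i):
    i=i.copy()
    for P in((.4659,.0132,.075),(.4659,.0132,.094)):
        u=(proj("scene",P)-[235,170])*6;cv2.circle(i,tuple(int(v) for v in u),2,(0,0,255),-1)
    return i
cv2.imwrite("pics/g.png",np.hstack([mark(g(z)),mark(g(n))]))
E
```

```text
(no output)
```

View pics/g.png

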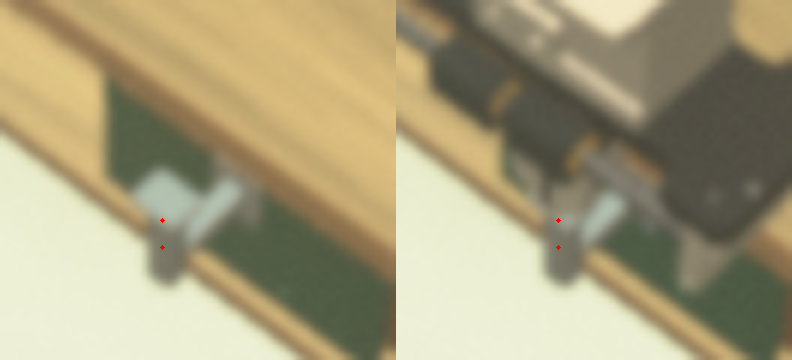

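Request:
apply_moves([
  {"x": 0, "y": 0, "z": 0, "yaw": 0, "hand": 0.1},
  {"x": 0, "y": 0, "z": 0, "yaw": 0, "hand": 0.1},
  {"x": 0, "y": 0, "z": 0, "yaw": 0, "hand": 0.1},
  {"x": 0, "y": 0, "z": 0, "yaw": 0, "hand": 0.1},
  {"x": 0, "y": 0, "z": 0, "yaw": 0, "hand": 0.1},
  {"x": 0, "y": 0, "z": 0, "yaw": 0, "hand": 0.1},
])

```text
clock: 4.97
position: [0.466, 0.0134, 0.0751]
ee_rot: [0.364, 3.119, 0.001]
force: [0.9, 0.1, 5.1]
width: 0.545
gripper_force: 2.9
```

```bash
python3 - <<'E'
from h import *
o=get_image("scene");cv2.imwrite("pics/open.png",o)
n=cv2.imread("pics/now.png")
s=observe();print(s["position"],s["force"],s["width"],s["joints"])
def g(i):
    i=i[165:240,225:325]
    b=cv2.GaussianBlur(i,(0,0),1.5);i=cv2.addWeighted(i,2.5,b,-1.5,0)
    return cv2.resize(i,None,fx=4,fy=4,interpolation=2)
df=cv2.absdiff(o,n)
cv2.imwrite("pics/i.png",np.vstack([np.hstack([g(n),g(o)]),np.hstack([g(cv2.imread("pics/scene0.png")),cv2.convertScaleAbs(cv2.resize(df[165:240,225:325],None,fx=4,fy=4),alpha=2)])]))
E
```

```text
[0.46601107 0.01341807 0.07512861] [1.87092729 1.16256812 6.08469343] 0.5488864587450839 [-0.36576996  0.32067819  0.27861741  2.10170504 -0.13011208  0.73396283
  1.33451663]
```

View pics/i.png

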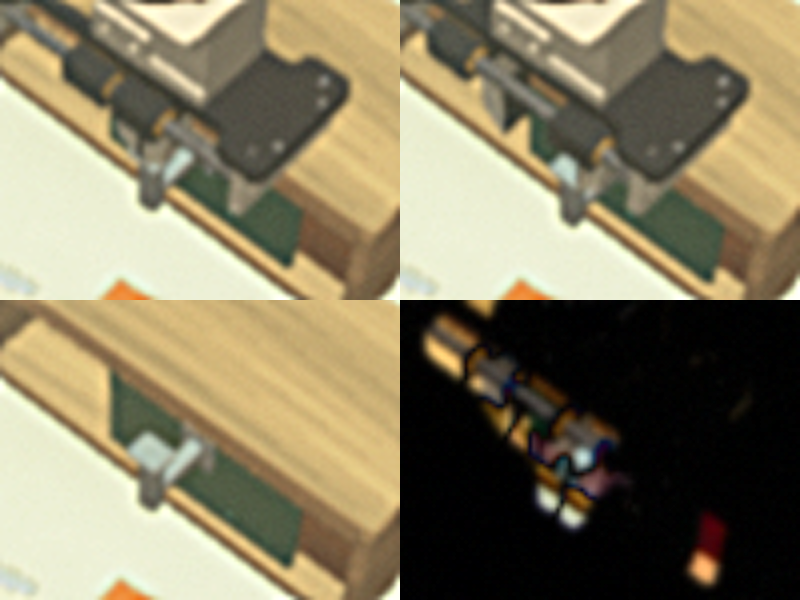

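Request:
apply_moves([
  {"x": 0, "y": 0, "z": 0.5, "yaw": 0, "hand": 0.1},
  {"x": 0, "y": 0, "z": 0.5, "yaw": 0, "hand": 0.1},
])

```text
clock: 5.28
position: [0.4652, 0.013, 0.0799]
ee_rot: [-0.365, -3.12, 0.0]
force: [-0.1, 0.2, -0.1]
width: 0.547
gripper_force: 0.0
```

Request:
apply_moves([
  {"x": 0, "y": 0, "z": 5.5, "yaw": 0, "hand": 1},
  {"x": 0, "y": 0, "z": 7, "yaw": 0, "hand": 1},
  {"x": 0, "y": 0, "z": 7, "yaw": 0, "hand": 1},
  {"x": 0, "y": 0, "z": 7, "yaw": 0, "hand": 1},
])

```text
clock: 5.78
position: [0.4646, 0.0131, 0.1489]
ee_rot: [-0.364, -3.119, 0.001]
force: [-0.7, 0.1, -0.5]
width: 0.934
gripper_force: 0.0
```

```bash
python3 - <<'E'
from h import *
n=get_image("scene");t=get_image("top");cv2.imwrite("pics/n2.png",n);cv2.imwrite("pics/t2.png",t)
s=observe();print(s["position"],s["force"],s["width"])
p=s["position"];ey=np.array([.231,.973,0])
def g(i,cam,u0,v0,w,h,f):
    a=i[v0:v0+h,u0:u0+w];b=cv2.GaussianBlur(a,(0,0),1.5);a=cv2.addWeighted(a,2.2,b,-1.2,0)
    a=cv2.resize(a,None,fx=f,fy=f,interpolation=2)
    for e,c in((0,(0,0,255)),(.046,(255,0,0)),(-.046,(255,0,0))):
        u=(proj(cam,p+e*ey)-[u0,v0])*f;cv2.circle(a,tuple(int(k) for k in u),3,c,-1)
    return a
cv2.imwrite("pics/j.png",np.hstack([g(n,"scene",215,130,100,120,4),g(t,"top",220,150,100,120,4)]))
print(recognise("handle","scene")[:1],recognise("handle","top")[:1])
E
```

```text
[0.46455395 0.01302679 0.14873227] [0.43811629 0.08458198 0.28756448] 0.9862647569997313
[{'rect': [256.4, 187.9, 308.1, 234.6], 'p': 0.81}] [{'rect': [192.1, 96.5, 375.8, 183.9], 'p': 0.38}]
```

View pics/j.png

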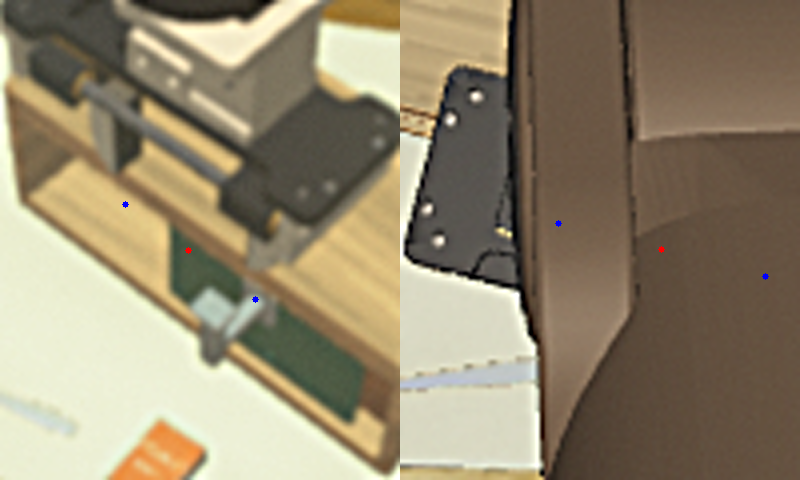

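Lifting 5 mm removed the 6 N. So the shut fingertips had been resting on the cap, about 40 mm above the reported TCP, and opening them dragged the door about 16 mm to the right. I shift over to the handle and go deeper in stages, watching the force.

Request:
apply_moves([
  {"x": -0.4, "y": -1.5, "z": 0, "yaw": 0, "hand": 0.4},
  {"x": -0.4, "y": -1.5, "z": -3, "yaw": 0, "hand": 0.4},
  {"x": -0.4, "y": -1.5, "z": -6, "yaw": 0, "hand": 0.4},
  {"x": -0.4, "y": -1.5, "z": -8, "yaw": 0, "hand": 0.4},
  {"x": -0.4, "y": -1.5, "z": -9, "yaw": 0, "hand": 0.4},
  {"x": -0.4, "y": -1.5, "z": -9, "yaw": 0, "hand": 0.4},
])

```text
clock: 6.72
position: [0.461, -0.0025, 0.0596]
ee_rot: [-0.365, -3.119, 0.001]
force: [-0.5, 0.2, 0.3]
width: 0.703
gripper_force: 0.0
```

```bash
python3 - <<'E'
from h import *
n=get_image("scene")
s=observe();print(s["position"],s["force"],s["width"])
p=s["position"]
a=n[140:240,205:325];b=cv2.GaussianBlur(a,(0,0),1.5);a=cv2.addWeighted(a,2.2,b,-1.2,0)
a=cv2.resize(a,None,fx=6,fy=6,interpolation=2)
for e in(0,.04):
    u=(proj("scene",p+[0,0,e])-[205,140])*6;cv2.circle(a,tuple(int(k) for k in u),3,(0,0,255),-1)
cv2.imwrite("pics/k.png",a)
E
```

```text
[ 0.4615395  -0.00230523  0.0601225 ] [-0.52850774  0.88990064 -0.39864645] 0.6997235254159874
```

View pics/k.png

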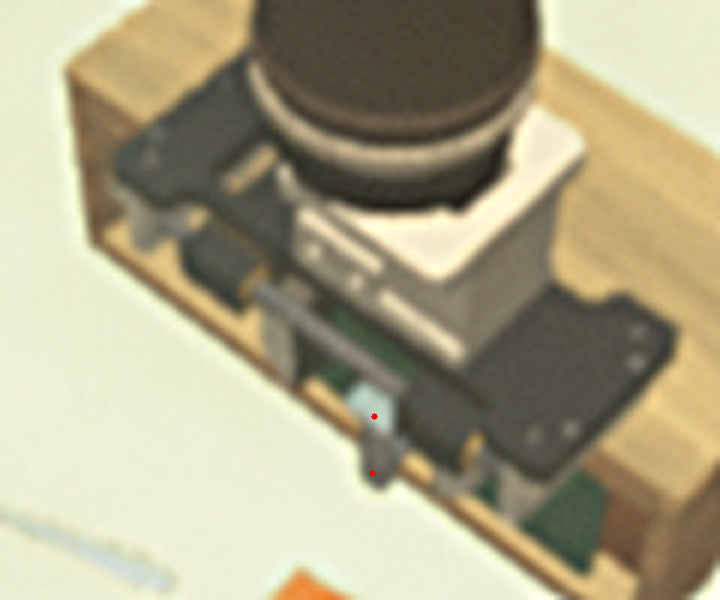

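The fingers straddle the grip and the force is about zero. The left fingertip is at (285,385), level with the upper grip. I go deeper slowly.

Request:
apply_moves([
  {"x": 0, "y": 0, "z": -0.4, "yaw": 0, "hand": 0.4},
  {"x": 0, "y": 0, "z": -0.8, "yaw": 0, "hand": 0.4},
  {"x": 0, "y": 0, "z": -1.2, "yaw": 0, "hand": 0.4},
])

```text
clock: 7.15
position: [0.4616, -0.0018, 0.0478]
ee_rot: [0.364, 3.12, 0.0]
force: [1.0, -0.6, 0.2]
width: 0.699
gripper_force: 0.0
```

Request:
apply_moves([
  {"x": 0, "y": 0, "z": -0.3, "yaw": 0, "hand": 0.4},
  {"x": 0, "y": 0, "z": -0.6, "yaw": 0, "hand": 0.4},
  {"x": 0, "y": 0, "z": -0.9, "yaw": 0, "hand": 0.4},
])

```text
clock: 7.52
position: [0.4615, -0.0018, 0.0386]
ee_rot: [0.364, 3.12, 0.0]
force: [0.0, 0.4, 0.1]
width: 0.696
gripper_force: 0.0
```

Request:
apply_moves([
  {"x": 0, "y": 0, "z": -0.3, "yaw": 0, "hand": 0.4},
  {"x": 0, "y": 0, "z": -0.3, "yaw": 0, "hand": -1},
  {"x": 0, "y": 0, "z": -0.3, "yaw": 0, "hand": -1},
  {"x": 0, "y": 0, "z": -0.3, "yaw": 0, "hand": -1},
  {"x": 0, "y": 0, "z": -0.3, "yaw": 0, "hand": -1},
  {"x": 0, "y": 0, "z": -0.3, "yaw": 0, "hand": -1},
  {"x": 0, "y": 0, "z": -0.3, "yaw": 0, "hand": -1},
  {"x": 0, "y": 0, "z": -0.3, "yaw": 0, "hand": -1},
], newtons=30)

```text
clock: 8.52
position: [0.4615, -0.0018, 0.0359]
ee_rot: [0.365, 3.12, 0.0]
force: [0.1, -1.1, 0.9]
width: 0.234
gripper_force: 30.0
```

The 21 mm width means the pads closed on the cap, so I open, go 10 mm deeper and grip below it.

Request:
apply_moves([
  {"x": 0, "y": 0, "z": 0, "yaw": 0, "hand": -0.2},
  {"x": 0, "y": 0, "z": 0, "yaw": 0, "hand": -0.2},
  {"x": 0, "y": 0, "z": -0.4, "yaw": 0, "hand": -0.2},
  {"x": 0, "y": 0, "z": -0.8, "yaw": 0, "hand": -0.2},
  {"x": 0, "y": 0, "z": -1.1, "yaw": 0, "hand": -0.2},
  {"x": 0, "y": 0, "z": -1.1, "yaw": 0, "hand": -0.2},
])

```text
clock: 9.28
position: [0.4612, -0.0019, 0.0245]
ee_rot: [-0.365, -3.12, 0.0]
force: [-0.1, -0.7, -0.3]
width: 0.401
gripper_force: 0.0
```

Request:
apply_moves([
  {"x": 0, "y": 0, "z": 0, "yaw": 0, "hand": -1},
  {"x": 0, "y": 0, "z": 0, "yaw": 0, "hand": -1},
  {"x": 0, "y": 0, "z": 0, "yaw": 0, "hand": -1},
  {"x": 0, "y": 0, "z": 0, "yaw": 0, "hand": -1},
  {"x": 0, "y": 0, "z": 0, "yaw": 0, "hand": -1},
], newtons=35)

```text
clock: 9.9
position: [0.4616, -0.0018, 0.0249]
ee_rot: [0.365, 3.12, 0.0]
force: [0.7, -0.7, 0.2]
width: 0.218
gripper_force: 35.0
```

Request:
apply_moves([
  {"x": 0.2, "y": 0.8, "z": 0, "yaw": 0, "hand": -1},
  {"x": 0.42, "y": 1.8, "z": 0, "yaw": 0, "hand": -1},
  {"x": 0.65, "y": 2.8, "z": 0, "yaw": 0, "hand": -1},
  {"x": 0.9, "y": 3.8, "z": 0, "yaw": 0, "hand": -1},
  {"x": 1.05, "y": 4.5, "z": 0, "yaw": 0, "hand": -1},
  {"x": 1.05, "y": 4.5, "z": 0, "yaw": 0, "hand": -1},
])

```text
clock: 10.65
position: [0.4725, 0.0444, 0.0249]
ee_rot: [0.362, 3.12, 0.001]
force: [2.3, 1.2, -0.7]
width: 0.214
gripper_force: 35.0
```

```bash
python3 - <<'E'
from h import *
n=get_image("scene");cv2.imwrite("pics/l.png",n)
hsv=cv2.cvtColor(n,cv2.COLOR_BGR2HSV)
for f in("scene0","n2","l"):
    h=cv2.cvtColor(cv2.imread(f"pics/{f}.png"),cv2.COLOR_BGR2HSV)
    m=cv2.inRange(h,(55,60,25),(90,255,140));m[:150]=0;m[250:]=0;m[:,:210]=0;m[:,340:]=0
    u=np.where(m.sum(0)>255*2)[0];print(f,u.min(),u.max())
E
```

```text
Traceback (most recent call last):
ValueError: zero-size array to reduction operation minimum which has no identity
```

```bash
cat >> h.py <<'E'
def door(n):
    b,g,r=[n[...,k].astype(int) for k in range(3)]
    m=((g>r+8)&(g<130)&(g>=b-2)).astype(np.uint8);m[:150]=0;m[250:]=0;m[:,:210]=0;m[:,:]=m;m[:,345:]=0
    k,l,st,_=cv2.connectedComponentsWithStats(m)
    big=[i for i in range(1,k) if st[i,4]>15]
    return [(st[i,:5].tolist()) for i in big]
E
python3 - <<'E'
from h import *
for f in("scene0","n2","open","l"):
    i=cv2.imread(f"pics/{f}.png");print(f,door(i))
print(cv2.imread("pics/scene0.png")[[215,220],[280,290]])
E
```

```text
scene0 [[254, 187, 15, 15, 102], [271, 205, 28, 25, 293]]
n2 [[259, 190, 16, 16, 141], [276, 208, 28, 26, 323]]
open [[259, 195, 6, 10, 28], [276, 211, 29, 23, 252]]
l [[280, 210, 8, 12, 51]]
[[69 93 82]
 [69 92 81]]
```

Request:
apply_moves([
  {"x": 0.07, "y": 0.3, "z": 0, "yaw": 0, "hand": -1},
  {"x": 0.14, "y": 0.6, "z": 0, "yaw": 0, "hand": -1},
  {"x": 0.21, "y": 0.9, "z": 0, "yaw": 0, "hand": -1},
  {"x": 0.28, "y": 1.2, "z": 0, "yaw": 0, "hand": -1},
])

```text
clock: 11.2
position: [0.4751, 0.0552, 0.0249]
ee_rot: [0.365, 3.12, -0.0]
force: [2.2, -2.4, -0.7]
width: 0.221
gripper_force: 35.0
```

Request:
apply_moves([
  {"x": 0.07, "y": 0.3, "z": 0, "yaw": 0, "hand": -1},
  {"x": 0.14, "y": 0.6, "z": 0, "yaw": 0, "hand": -1},
  {"x": 0.19, "y": 0.8, "z": 0, "yaw": 0, "hand": -1},
])

```text
clock: 11.58
position: [0.477, 0.0634, 0.0249]
ee_rot: [0.364, 3.12, 0.0]
force: [4.1, -2.1, -1.3]
width: 0.215
gripper_force: 35.0
```

Request:
apply_moves([
  {"x": 0.1, "y": 0.3, "z": 0, "yaw": 0, "hand": -1},
  {"x": 0.18, "y": 0.6, "z": 0, "yaw": 0, "hand": -1},
  {"x": 0.24, "y": 0.8, "z": 0, "yaw": 0, "hand": -1},
])

```text
clock: 11.95
position: [0.4776, 0.0667, 0.0246]
ee_rot: [-0.37, -3.117, 0.007]
force: [-0.7, -22.7, 7.2]
width: 0.216
gripper_force: 35.0
```

Request:
apply_moves([
  {"x": 0.08, "y": 0.3, "z": 0, "yaw": 0, "hand": -1},
  {"x": 0.16, "y": 0.6, "z": 0, "yaw": 0, "hand": -1},
  {"x": 0.2, "y": 0.8, "z": 0, "yaw": 0, "hand": -1},
])

```text
clock: 12.32
position: [0.4778, 0.0695, 0.025]
ee_rot: [-0.377, -3.114, 0.015]
force: [-11.6, -38.6, 34.3]
width: 0.188
gripper_force: 40.5
```

The stop has caught the door at about y = 0.066. I ease back a couple of millimetres.

Request:
apply_moves([
  {"x": -0.2, "y": -0.8, "z": 0, "yaw": 0, "hand": -1},
  {"x": -0.35, "y": -1.4, "z": 0, "yaw": 0, "hand": -1},
  {"x": -0.37, "y": -1.6, "z": 0, "yaw": 0, "hand": -1},
  {"x": -0.37, "y": -1.6, "z": 0, "yaw": 0, "hand": -1},
])

```text
clock: 12.82
position: [0.4765, 0.0633, 0.0244]
ee_rot: [-0.364, -3.119, 0.0]
force: [1.2, 0.1, -3.0]
width: 0.18
gripper_force: 40.3
```

```bash
python3 - <<'E'
from h import *
s=observe();print(s["position"],s["force"],s["ft_torque"],s["width"]);n=get_image("scene");cv2.imwrite("pics/m.png",n);print(door(n))
E
```

```text
[0.47647005 0.06331543 0.0244366 ] [ 1.19719236  0.14985894 -3.04642795] [ 0.06600935 -0.21793062 -0.13859838] 0.179882431748991
[[273, 205, 8, 12, 59]]
```

Request:
apply_moves([
  {"x": 0, "y": 0, "z": 0.3, "yaw": 0, "hand": -1},
  {"x": 0, "y": 0, "z": 0.6, "yaw": 0, "hand": -1},
  {"x": 0, "y": 0, "z": 0.8, "yaw": 0, "hand": -1},
  {"x": 0, "y": 0, "z": 0.8, "yaw": 0, "hand": -1},
], newtons=45)

```text
clock: 13.38
position: [0.4767, 0.0633, 0.0328]
ee_rot: [-0.364, -3.119, -0.0]
force: [-1.9, 2.7, -2.7]
width: 0.182
gripper_force: 47.9
```

```bash
python3 - <<'E'
from h import *
s=observe();print(s["position"],s["force"],s["ft_torque"],s["width"]);n=get_image("scene");cv2.imwrite("pics/o.png",n);print(door(n))
E
```

```text
[0.47668073 0.06330612 0.03284047] [-1.86170349  2.7056912  -2.70591665] [ 0.34703999  0.46219672 -0.09492754] 0.18163656032798725
[[273, 205, 8, 10, 56]]
```

The door is lifted: Fz equals its weight, and its lower edge moved up about 2 px. I carry it over the stop.

Request:
apply_moves([
  {"x": 0.08, "y": 0.3, "z": 0, "yaw": 0, "hand": -1},
  {"x": 0.15, "y": 0.6, "z": 0, "yaw": 0, "hand": -1},
  {"x": 0.24, "y": 0.9, "z": 0, "yaw": 0, "hand": -1},
  {"x": 0.31, "y": 1.2, "z": 0, "yaw": 0, "hand": -1},
])

```text
clock: 13.92
position: [0.4796, 0.0753, 0.0325]
ee_rot: [-0.364, -3.119, 0.001]
force: [-5.0, -0.3, -3.1]
width: 0.175
gripper_force: 47.9
```

Request:
apply_moves([
  {"x": 0.08, "y": 0.3, "z": 0, "yaw": 0, "hand": -1},
  {"x": 0.15, "y": 0.6, "z": 0, "yaw": 0, "hand": -1},
  {"x": 0.24, "y": 0.9, "z": 0, "yaw": 0, "hand": -1},
  {"x": 0.34, "y": 1.3, "z": 0, "yaw": 0, "hand": -1},
  {"x": 0.34, "y": 1.3, "z": 0, "yaw": 0, "hand": -1},
])

```text
clock: 14.55
position: [0.4829, 0.0889, 0.0325]
ee_rot: [-0.363, -3.119, 0.0]
force: [-5.9, 2.4, -3.7]
width: 0.179
gripper_force: 47.9
```

Over the stop with no blocking. Now I let it down.

Request:
apply_moves([
  {"x": -0.05, "y": 0, "z": -0.3, "yaw": 0, "hand": -1},
  {"x": -0.1, "y": 0, "z": -0.6, "yaw": 0, "hand": -1},
  {"x": -0.1, "y": 0, "z": -0.8, "yaw": 0, "hand": -1},
  {"x": -0.1, "y": 0, "z": -0.9, "yaw": 0, "hand": -1},
  {"x": -0.1, "y": 0, "z": -0.9, "yaw": 0, "hand": -1},
])

```text
clock: 15.18
position: [0.4828, 0.0882, 0.0238]
ee_rot: [-0.365, -3.12, -0.0]
force: [-3.9, 3.0, -2.7]
width: 0.181
gripper_force: 48.0
```

```bash
python3 - <<'E'
from h import *
s=observe();print(s["position"],s["force"],s["ft_torque"],s["width"]);n=get_image("scene");cv2.imwrite("pics/p.png",n);print(door(n))
E
```

```text
[0.48276931 0.08821999 0.02375013] [-3.87074063  2.98814421 -2.70974997] [ 0.44357983  0.6991613  -0.09980346] 0.18064835714636707
[[264, 199, 9, 12, 70]]
```

Request:
apply_moves([
  {"x": 0, "y": 0, "z": -0.2, "yaw": 0, "hand": -1},
  {"x": 0, "y": 0, "z": -0.3, "yaw": 0, "hand": -1},
  {"x": 0, "y": 0, "z": -0.3, "yaw": 0, "hand": -1},
])

```text
clock: 15.6
position: [0.4828, 0.0886, 0.0225]
ee_rot: [0.364, 3.12, 0.002]
force: [-13.2, 3.3, 25.3]
width: 0.182
gripper_force: 45.9
```

Request:
apply_moves([
  {"x": 0, "y": 0, "z": 0.1, "yaw": 0, "hand": -0.4},
  {"x": 0, "y": 0, "z": 0.1, "yaw": 0, "hand": -0.4},
  {"x": 0, "y": 0, "z": 0.1, "yaw": 0, "hand": -0.4},
  {"x": 0, "y": 0, "z": 0.1, "yaw": 0, "hand": -1},
  {"x": 0, "y": 0, "z": 0.1, "yaw": 0, "hand": -1},
  {"x": 0, "y": 0, "z": 0.1, "yaw": 0, "hand": -1},
  {"x": 0, "y": 0, "z": 0.1, "yaw": 0, "hand": -1},
], newtons=15)

```text
clock: 16.48
position: [0.483, 0.0881, 0.0218]
ee_rot: [0.365, 3.12, -0.0]
force: [0.6, -1.6, -1.0]
width: 0.186
gripper_force: 15.0
```

Request:
apply_moves([
  {"x": 0.1, "y": 0.4, "z": 0, "yaw": 0, "hand": -1},
  {"x": 0.2, "y": 0.8, "z": 0, "yaw": 0, "hand": -1},
  {"x": 0.29, "y": 1.2, "z": 0, "yaw": 0, "hand": -1},
  {"x": 0.39, "y": 1.6, "z": 0, "yaw": 0, "hand": -1},
  {"x": 0.48, "y": 2.0, "z": 0, "yaw": 0, "hand": -1},
])

```text
clock: 17.1
position: [0.4879, 0.1084, 0.0218]
ee_rot: [0.364, 3.12, -0.0]
force: [1.6, -1.9, -3.3]
width: 0.186
gripper_force: 15.0
```

Request:
apply_moves([
  {"x": 0.07, "y": 0.3, "z": 0, "yaw": 0, "hand": -1},
  {"x": 0.14, "y": 0.6, "z": 0, "yaw": 0, "hand": -1},
  {"x": 0.22, "y": 0.9, "z": 0, "yaw": 0, "hand": -1},
  {"x": 0.3, "y": 1.2, "z": 0, "yaw": 0, "hand": -1},
])

```text
clock: 17.6
position: [0.4891, 0.1141, 0.0213]
ee_rot: [-0.371, -3.117, 0.01]
force: [-1.5, -29.0, 1.5]
width: 0.185
gripper_force: 15.0
```

Request:
apply_moves([
  {"x": 0.07, "y": 0.3, "z": 0, "yaw": 0, "hand": -1},
  {"x": 0.12, "y": 0.5, "z": 0, "yaw": 0, "hand": -1},
  {"x": 0.12, "y": 0.5, "z": 0, "yaw": 0, "hand": -1},
])

```text
clock: 17.98
position: [0.4896, 0.1165, 0.0211]
ee_rot: [-0.375, -3.115, 0.014]
force: [-2.8, -30.2, 3.7]
width: 0.24
gripper_force: 15.0
```

Request:
apply_moves([
  {"x": -0.15, "y": -0.6, "z": 0, "yaw": 0, "hand": 0.2},
  {"x": -0.2, "y": -0.8, "z": 0, "yaw": 0, "hand": 0.2},
  {"x": -0.2, "y": -0.8, "z": 0, "yaw": 0, "hand": 0.2},
  {"x": -0.2, "y": -0.8, "z": 0, "yaw": 0, "hand": 0.2},
  {"x": -0.2, "y": -0.8, "z": 0, "yaw": 0, "hand": 0.2},
  {"x": -0.2, "y": -0.8, "z": 3, "yaw": 0, "hand": 0.2},
  {"x": -0.2, "y": -0.8, "z": 8, "yaw": 0, "hand": 0.2},
  {"x": -0.2, "y": -0.8, "z": 14, "yaw": 0, "hand": 0.2},
  {"x": -0.2, "y": -0.8, "z": 18, "yaw": 0, "hand": 0.2},
])

```text
clock: 19.1
position: [0.4905, 0.1175, 0.2046]
ee_rot: [0.364, 3.118, 0.002]
force: [-0.1, -0.4, 0.3]
width: 0.601
gripper_force: 0.0
```

```bash
python3 - <<'E'
from h import *
s=observe();print(s["position"],s["force"],s["width"]);n=get_image("scene");cv2.imwrite("pics/q.png",n);print(door(n))
for q in("handle","edge","cupboard"):print(q,[(r["p"],r["rect"]) for r in recognise(q,"scene")[:2]])
ex=np.array([.973,-.231,0]);ey=np.array([.231,.973,0]);C=np.array([.5743,.0197,0])
for t in(0,.01,.05,.103,.115):
    print(t,"handle cap",proj("scene",C-.105*ex+(.082-t)*ey+[0,0,.112]),"edge",proj("scene",C-.066*ex+(.145-t)*ey+[0,0,.06]))
m=silhouettes("edge","scene")[0]["mask"];v,u=np.where(m);print(u.min(),u.max())
E
```

```text
[0.49047592 0.11747481 0.20462435] [-0.06698124 -0.35880042  0.2835838 ] 0.6005489495136666
[[224, 165, 14, 14, 94], [239, 181, 25, 24, 254]]
handle [(0.97, [221.7, 161.3, 265.8, 211.1])]
edge [(0.72, [226.2, 162.5, 266.9, 206.7])]
cupboard [(0.92, [216.4, 129.6, 354.0, 251.7])]
0 handle cap [225.37489168 175.42980187] edge [220.19304478 166.42641578]
0.01 handle cap [228.4361351  177.68910402] edge [222.95065295 168.43872256]
0.05 handle cap [240.98974889 186.95249066] edge [234.23631256 176.67364392]
0.103 handle cap [258.40967929 199.80249007] edge [249.83889472 188.05708273]
0.115 handle cap [262.48238798 202.80605236] edge [253.47751018 190.71152666]
223 265
```

```bash
python3 - <<'E'
from h import *
n=cv2.imread("pics/q.png");z=cv2.imread("pics/scene0.png")
ex=np.array([.973,-.231,0]);ey=np.array([.231,.973,0]);C=np.array([.5743,.0197,0])
# sample along front plane at fixed height, vs y'
for zz in(.05,.07):
  for y in np.arange(.165,.105,-.004):
    u=proj("scene",C-.068*ex+y*ey+[0,0,zz]);
    f=lambda i:[int(k) for k in cv2.getRectSubPix(i,(1,1),tuple(map(float,u)))[0,0]]
    print(zz,round(y,3),u.round(1),f(n),f(z))
E
```

```text
0.05 0.165 [214.6 165.4] [203, 235, 233] [203, 235, 233]
0.05 0.161 [215.6 166.2] [194, 229, 227] [194, 230, 228]
0.05 0.157 [216.7 167. ] [169, 206, 208] [170, 208, 210]
0.05 0.153 [217.8 167.8] [132, 167, 175] [134, 170, 177]
0.05 0.149 [218.9 168.6] [95, 126, 142] [97, 129, 145]
0.05 0.145 [220.  169.4] [79, 109, 127] [82, 112, 131]
0.05 0.141 [221.  170.2] [78, 107, 124] [79, 109, 128]
0.05 0.137 [222.1 171. ] [79, 105, 115] [80, 109, 128]
0.05 0.133 [223.2 171.8] [75, 100, 99] [79, 108, 126]
0.05 0.129 [224.3 172.6] [75, 99, 89] [78, 107, 123]
0.05 0.125 [225.5 173.4] [83, 106, 93] [81, 111, 128]
0.05 0.121 [226.6 174.2] [117, 138, 124] [95, 136, 157]
0.05 0.117 [227.7 175.1] [158, 177, 162] [119, 173, 199]
0.05 0.113 [228.8 175.9] [170, 189, 174] [129, 189, 217]
0.05 0.109 [229.9 176.7] [171, 189, 174] [130, 191, 218]
0.05 0.105 [231.1 177.5] [171, 189, 173] [128, 189, 216]
0.07 0.165 [213.8 160.3] [205, 236, 232] [204, 236, 233]
0.07 0.161 [214.9 161.1] [198, 232, 229] [200, 233, 231]
0.07 0.157 [216.  161.9] [178, 218, 218] [178, 218, 219]
0.07 0.153 [217.1 162.7] [131, 168, 181] [134, 171, 183]
0.07 0.149 [218.2 163.5] [97, 132, 153] [98, 133, 156]
0.07 0.145 [219.3 164.3] [83, 116, 139] [86, 120, 142]
0.07 0.141 [220.4 165.1] [78, 107, 125] [81, 111, 131]
0.07 0.137 [221.5 165.9] [76, 102, 111] [79, 107, 125]
0.07 0.133 [222.6 166.8] [74, 98, 96] [78, 107, 123]
0.07 0.129 [223.8 167.6] [74, 96, 87] [79, 108, 125]
0.07 0.125 [224.9 168.4] [73, 97, 84] [79, 108, 127]
0.07 0.121 [226.  169.2] [72, 95, 84] [78, 107, 125]
0.07 0.117 [227.2 170. ] [72, 96, 84] [77, 105, 122]
0.07 0.113 [228.3 170.9] [73, 96, 84] [79, 107, 125]
0.07 0.109 [229.4 171.7] [74, 97, 86] [91, 129, 150]
0.07 0.105 [230.6 172.5] [77, 100, 88] [115, 168, 194]
```

```bash
python3 - <<'E'
from h import *
z=cv2.imread("pics/scene0.png");n=cv2.imread("pics/q.png")
ex=np.array([.973,-.231,0]);ey=np.array([.231,.973,0]);C=np.array([.5743,.0197,0])
for nm,i,u in(("z",z,290),("q",n,250)):
    print(nm,[(v,i[v,u].tolist()) for v in range((205 if u==290 else 180),(238 if u==290 else 212),1)])
def at(u,x,zz):
    from scipy.optimize import brentq
    y=brentq(lambda y:proj("scene",C+x*ex+y*ey+[0,0,zz])[0]-u,-.16,.16);return proj("scene",C+x*ex+y*ey+[0,0,zz])[1].round(1)
for u in(290,250):
    print(u,"front bottom",at(u,-.07,0),[(x,zz,at(u,x,zz)) for zz in(.008,.010,.012) for x in(-.07,-.062,-.054)])
E
```

```text
z [(205, [84, 125, 153]), (206, [78, 116, 144]), (207, [76, 111, 137]), (208, [75, 109, 131]), (209, [73, 102, 116]), (210, [70, 98, 100]), (211, [67, 92, 87]), (212, [67, 91, 82]), (213, [67, 91, 81]), (214, [66, 91, 80]), (215, [68, 92, 81]), (216, [68, 92, 82]), (217, [68, 92, 81]), (218, [68, 92, 81]), (219, [69, 93, 82]), (220, [69, 92, 81]), (221, [68, 92, 80]), (222, [68, 91, 80]), (223, [70, 94, 83]), (224, [69, 93, 82]), (225, [71, 95, 85]), (226, [77, 106, 103]), (227, [92, 131, 140]), (228, [108, 159, 179]), (229, [117, 172, 197]), (230, [110, 162, 190]), (231, [98, 142, 170]), (232, [102, 138, 160]), (233, [132, 167, 178]), (234, [170, 208, 209]), (235, [196, 229, 227]), (236, [207, 236, 233]), (237, [211, 238, 235])]
q [(180, [77, 110, 127]), (181, [73, 101, 107]), (182, [71, 96, 92]), (183, [70, 94, 85]), (184, [70, 94, 83]), (185, [69, 92, 81]), (186, [71, 94, 84]), (187, [70, 93, 83]), (188, [72, 95, 84]), (189, [71, 95, 83]), (190, [72, 96, 84]), (191, [71, 95, 84]), (192, [72, 95, 85]), (193, [72, 96, 85]), (194, [74, 97, 86]), (195, [72, 97, 87]), (196, [77, 104, 1
[... 348 characters left out ...]
209, 238, 235])]
290 front bottom 233.7 [(-0.07, 0.008, np.float64(231.8)), (-0.062, 0.008, np.float64(228.1)), (-0.054, 0.008, np.float64(224.5)), (-0.07, 0.01, np.float64(231.4)), (-0.062, 0.01, np.float64(227.7)), (-0.054, 0.01, np.float64(224.0)), (-0.07, 0.012, np.float64(230.9)), (-0.062, 0.012, np.float64(227.2)), (-0.054, 0.012, np.float64(223.5))]
250 front bottom 203.6 [(-0.07, 0.008, np.float64(201.9)), (-0.062, 0.008, np.float64(198.4)), (-0.054, 0.008, np.float64(194.9)), (-0.07, 0.01, np.float64(201.4)), (-0.062, 0.01, np.float64(197.9)), (-0.054, 0.01, np.float64(194.5)), (-0.07, 0.012, np.float64(201.0)), (-0.062, 0.012, np.float64(197.5)), (-0.054, 0.012, np.float64(194.0))]
```

The door reads as down, with its edge at the post to within about 2 mm. For certainty I give it one more push with the right finger and no grip.

Request:
apply_moves([
  {"x": -0.05, "y": -0.2, "z": -4, "yaw": 0, "hand": 0},
  {"x": -0.05, "y": -0.2, "z": -9, "yaw": 0, "hand": 0},
  {"x": -0.05, "y": -0.2, "z": -13, "yaw": 0, "hand": 0},
  {"x": -0.05, "y": -0.2, "z": -16, "yaw": 0, "hand": 0},
  {"x": -0.05, "y": -0.2, "z": -18, "yaw": 0, "hand": 0},
  {"x": -0.05, "y": -0.2, "z": -18, "yaw": 0, "hand": 0},
])

```text
clock: 20.1
position: [0.4869, 0.1143, 0.0194]
ee_rot: [-0.364, -3.115, 0.004]
force: [0.7, 0.5, 0.9]
width: 0.502
gripper_force: 0.0
```

Request:
apply_moves([
  {"x": 0.12, "y": 0.5, "z": 0, "yaw": 0, "hand": 0},
  {"x": 0.24, "y": 1.0, "z": 0, "yaw": 0, "hand": 0},
  {"x": 0.33, "y": 1.4, "z": 0, "yaw": 0, "hand": 0},
  {"x": 0.4, "y": 1.7, "z": 0, "yaw": 0, "hand": 0},
])

```text
clock: 20.6
position: [0.4928, 0.128, 0.0221]
ee_rot: [-0.369, -3.119, 0.007]
force: [-2.3, -21.6, 4.2]
width: 0.505
gripper_force: 10.6
```

Request:
apply_moves([
  {"x": -0.3, "y": -1.3, "z": 0, "yaw": 0, "hand": 0.2},
  {"x": -0.3, "y": -1.3, "z": 0, "yaw": 0, "hand": 0.2},
  {"x": -0.3, "y": -1.3, "z": 3, "yaw": 0, "hand": 0.2},
  {"x": -0.3, "y": -1.3, "z": 8, "yaw": 0, "hand": 0.2},
  {"x": -0.3, "y": -1.3, "z": 14, "yaw": 0, "hand": 0.2},
  {"x": -0.3, "y": -1.3, "z": 18, "yaw": 0, "hand": 0.2},
  {"x": -0.3, "y": -1.3, "z": 18, "yaw": 0, "hand": 0.2},
])

```text
clock: 21.48
position: [0.4925, 0.1207, 0.2054]
ee_rot: [0.362, 3.115, 0.007]
force: [-0.8, 0.6, -0.1]
width: 0.597
gripper_force: 0.0
```

```bash
python3 - <<'E'
from h import *
n=get_image("scene");print(door(n),observe()["force"])
q=cv2.imread("pics/q.png");print(cv2.absdiff(n,q)[160:210,217:270].max(2).mean())
print([(v,n[v,250].tolist()) for v in range(195,199)],[(u,n[168,u].tolist()) for u in range(219,228)],[(u,q[168,u].tolist()) for u in range(219,228)])
E
```

```text
[[224, 164, 14, 15, 91], [239, 181, 26, 24, 253]] [-0.14563466  0.57436485  0.1213704 ]
1.1150943396226416
[(195, [72, 97, 87]), (196, [76, 104, 99]), (197, [89, 126, 132]), (198, [105, 153, 169])] [(219, [87, 118, 136]), (220, [77, 107, 124]), (221, [77, 104, 119]), (222, [76, 101, 110]), (223, [75, 99, 95]), (224, [73, 96, 86]), (225, [74, 97, 85]), (226, [72, 95, 84]), (227, [72, 95, 83])] [(219, [88, 119, 137]), (220, [79, 108, 126]), (221, [76, 103, 119]), (222, [76, 100, 108]), (223, [75, 98, 95]), (224, [74, 96, 85]), (225, [74, 97, 84]), (226, [74, 98, 85]), (227, [73, 96, 84])]
```

The extra push did not move the door, so it is home and down, and the arm is clear.

```bash
python3 -c "
from cell import *
print(sign_off())"
```

```text
the job is handed in; nothing more can be done
None
```

The green door is down in its track and, as far as I can measure, fully home against the left post: the camera puts its edge within about 2 mm, and an extra push of about 22 N did not move it; I lifted it over the stop on the way, then let go, backed the arm clear and handed the job in at about 21.5 s, though an early missed grasp had first dragged the door about 16 mm further open.

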